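# Wedge up a hinged mounting plate and hold it

### The arm

A 7-joint arm with a two-finger parallel gripper is mounted at the origin on the work surface. World frame = base frame: x ahead of the robot, y to its left, z up, the work surface at z = 0. Lengths are in m, angles in rad, forces in N, time in s.
With the tool pointing down it reaches from about 0.425 to 0.925 m from the base axis. Payload 6.8 kg.
Tool frame: the origin (TCP) lies between the finger pads, 19 mm behind the fingertips; this is the grasp point; z points along the fingers, y is the line along which they close (so a half turn about z gives the same grasp; the last joint's range is limited). The gripper opens to 85 mm and grips with 20 to 120 N. Pads are 22 mm wide; open, the fingers measure 114 mm over their backs; the gripper's body (76 mm by 85 mm) begins 54 mm behind the grasp point. The pads swing forward as they close: fully open they stand 13 mm farther back than shut.
Start: joints at [-0.108, 0.477, 0.022, 1.555, -0.011, 1.109, -0.083], TCP at [0.675, 0, 0.25] pointing down, gripper open.
Joint ranges: [-2.96, 2.96], [-0.34, 2.1], [-1.41, 1.46], [0.24, 2.44], [-1.37, 4.51], [0.17, 1.92], [-2.96, 2.96]. Speed limits (rad/s): [2.39, 2.39, 3.14, 3.14, 3.14, 3.14, 3.14].

### API

Orientations are given as a unit quaternion [w, x, y, z].
In Python, from station import bot gives the robot as it stands. The module is installed in compiled form; this text tells all that it offers.
- The arm moves only by the shell command python3 -m jog 'ROWS' [OPENING] [FORCE]. ROWS is JSON, a list of rows, each a list of 4 numbers: the shift along the tool's x, y, z in cm, then the turn about the tool's z in rad. In form: [[x, y, z, spin], ...]. A call has 1 to 20 rows; each row is the pose to reach, as a shift and turn from the pose commanded when the call began, along the tool's axes at that moment; what a row does not reach only later rows make up. A row lasts 1/12 s, in which the tool goes at most 41.7 mm and 7.16 degrees, less where a joint would pass 70% of its speed; a pose out of reach is approached as far as the arm can. A call with a gripper value outside its range is refused whole. OPENING is the closure, from -1 (fully open) to 1 (shut), set as the call begins (- or left out, the last holds). The fingers move at their own pace and stop on an object; FORCE is the grip in N (left out, the last holds). Time passes only in rows, so rows that repeat a pose let the fingers close. It gives the time, the measured TCP pose, the force, the opening and the grip force at its end, in the units of the state.
- bot.get_obs(): the state, without advancing time (a new reading comes with each control period).
- bot.read_camera(name): name is "scene" or "side" or "wrist"; returns a dict with "pixels" (400x640x3 uint8, red, green, blue), "depth" (400x640 float32, m along the optical axis (not along the pixel's ray), 0 where there is no reading), "fovy" (degrees; the focal length in pixels is half the picture's height over the tangent of half this angle, whatever the lens; pixels are square), "cx", "cy" (the principal point, pixels), "distortion" ([k1, k2, p1, p2, k3] as OpenCV has them; the pictures are not rectified), "pose" (4x4, takes a point from camera to world coordinates). Camera axes: x right, y down, z forward; pixel columns grow to the right and rows downward; lengths in m; the calibration is good to about 2 mm. A picture is of the moment at which its call begins.
- bot.hand_in(): hands the job in; it is judged then, once.
The state is a dict: "t": time; "q": joint angles; "joint_vel": joint speeds; "joint_torque": joint torques, N m; "eef_pos": TCP position; "tool_rot": TCP orientation; "contact_force": force on the tool from outside, world axes, zero at the start; "torque": the same for the moment, N m; "gripper_width": opening from 0.0 (shut) to 1.0 (fully open); "grasp_force": force on a finger pad.
Only numpy, scipy, OpenCV 4.12 (cv2) and the standard library are available. Lean on these libraries where they do the work, as an engineer would, in place of code of your own. Each camera call takes 0.05 s, during which the arm holds its last target. There are 200 camera calls.

### The job

Take the grey wedge by its upright grip block and, with the wedge lying flat on the bench, push it thin end first between the two front rests and under the lip of the hinged mounting plate, until the lip just lifts off the rests by about 5 mm. Finish while still gripping the wedge there by its grip block, with only the wedge carrying the lip: do not let go, do not touch the plate, and leave the similar flat packer and everything else on the bench where it is.

Things in the scene. Friction and masses are not known exactly. Their poses are not given: they have to be found in the camera images.
- wedge: loose grey plastic wedge, 0.12 kg, 120 mm long (x), 36 wide (y), underside flat. Origin: centre of underside; +x to the thin end, z up. Its top rises evenly from 3 mm at the tip (x = +60) to 29.4 mm at the heel (x = -60), 0.22 mm per mm. An upright grip block, 28 mm (x) by 26 mm (y), stands near the heel, centred at x = -45 mm, its top 58 mm above the underside
- wedge_tip (a point): middle of the tip edge of the wedge, at its underside (x = +60 mm)
- wedge_grip (a point): where to grip the wedge: on the axis of its grip block (x = -45 mm), 43 mm above its underside; grip across the 26 mm (along the wedge's y)
- cradle: aluminium base frame fixed to the bench, 200 mm wide (y), 250 deep (x). Origin: on the bench (z = 0) below the middle of the plate's lip; +x points from the lip in under the plate (push the wedge along +x), z up. Two rests 12 mm high under the lip's ends, 50 to 100 mm either side of the middle, x = -15 to +15 mm; the bench between and before them is free of the frame
- lip (a point): middle of the underside of the plate's lip, a steel bar 8 mm thick, 160 mm long (along the cradle's y); 12 mm above the bench when the plate is down, higher when lifted. The wedge touches it with the tip about 41 mm beyond the lip's middle; at about 64 mm the lip is up by 5 mm
- plate (a joint): angle of the hinged mounting plate (160 mm wide, 200 mm from hinge to lip, 0.8 kg; its devices stand up to 100 mm above the bench, from 55 mm behind the lip): 0 with the lip on the rests, growing as it rises; rise = 200 mm x sin(angle), 0.025 rad is 5 mm. It falls back by its weight, 3 to 6 N at the lip; pushing the wedge in takes about 3 to 12 N
- packer: flat grey plastic packer, 120 x 36 mm and only 8 mm thick everywhere, with the same grip block as the wedge; not wanted, leave it. Origin: centre of the underside
- tape: roll of black tape, 68 mm across, 19 mm high, to be left alone. Origin: centre of the underside
- spare_breaker: white two-pole circuit breaker standing loose on the bench, 74 x 36 mm, 74 mm high, to be left alone. Origin: centre of the underside
- screwdriver: screwdriver lying on the bench, 200 mm long, to be left alone. Origin: centre of the underside
- multimeter: yellow multimeter lying on its back, 150 x 75 x 38 mm, to be left alone. Origin: centre of the underside
Mind the look-alikes: they are no part of the job. Leave any pink look-alike of the wedge alone.

How it is judged:
By the outcome, as a careful person would: the job done as asked, in the order asked, and still so for the second after the job is handed in, while the arm keeps its last pose, push and grip.
It also fails if it takes over 35 s, if anything falls off the work surface, if the arm or the gripper's body presses on something with over 40 N, if the wrist force passes 120 N, or if a joint passes its speed limit or range.

## Working session

There is one attempt and no reset: what is moved stays moved. The work goes in short steps, Python scripts to look and compute and a shell command to move; the robot and the scene stay as the last step left them, time stands still between calls to the robot, and variables do not carry over. Pictures are saved under pics/ and viewed, at most 10 in all, crops included, and the job is handed in when it is done.

```bash
mkdir -p pics
cat > h.py <<'E'
import numpy as np, cv2
from station import bot
def snap(n,f=None):
    c=bot.read_camera(n)
    if f: cv2.imwrite('pics/'+f,cv2.cvtColor(c['pixels'],cv2.COLOR_RGB2BGR))
    return c
def world(c):
    d=c['depth'];h,w=d.shape;f=h/2/np.tan(np.radians(c['fovy'])/2)
    K=np.array([[f,0,c['cx']],[0,f,c['cy']],[0,0,1.]])
    uv=np.stack(np.meshgrid(np.arange(w),np.arange(h)),-1).reshape(-1,1,2).astype(np.float64)
    n=cv2.undistortPoints(uv,K,np.array(c['distortion'],float)).reshape(h,w,2)
    P=np.concatenate([n*d[...,None],d[...,None]],-1)
    W=P@c['pose'][:3,:3].T+c['pose'][:3,3]; W[d==0]=np.nan
    return W
E
python3 - <<'E'
from h import *
a=[]
for n in ['scene','side','wrist']:
    c=snap(n,n+'0.png'); np.savez(n+'0.npz',W=world(c),p=c['pixels']); print(n,c['pose'][:3,3],c['fovy'],(c['depth']==0).mean())
o=bot.get_obs();print(o)
E
```

```text
scene [ 1.41271869 -0.03301667  1.14770752] 42.06956999080722 0.004125
side [0.2796244  1.02644266 1.1929429 ] 43.67541873219429 0.00384765625
wrist [0.67446525 0.06887337 0.37223449] 70.56201544062763 0.00394140625
{'t': 0.15, 'q': array([-0.10809812,  0.47760594,  0.02236735,  1.55618875, -0.01151795,
        1.10930564, -0.08309337]), 'joint_vel': array([ 6.83067267e-05, -2.61227101e-03, -3.29766254e-04, -1.92257245e-03,
        1.67370770e-04,  2.25888359e-03, -8.88225351e-04]), 'joint_torque': array([ 1.55385478e-03, -5.96924365e+01,  1.60940632e+00, -2.81490952e+01,
        1.26662746e-02,  6.56643446e-03,  5.58682734e-05]), 'eef_pos': array([ 6.74582984e-01, -1.19261842e-05,  2.49267350e-01]), 'tool_rot': array([-4.55136933e-04,  7.07107846e-01,  7.07105380e-01, -5.18209623e-04]), 'contact_force': array([ 0.97654073,  0.10202194, -0.21759249]), 'torque': array([-4.25448635e-03,  2.64218964e-05,  3.39192701e-02]), 'grasp_force': 0.0, 'gripper_width': 0.9997429653737331}
```

View pics/scene0.png

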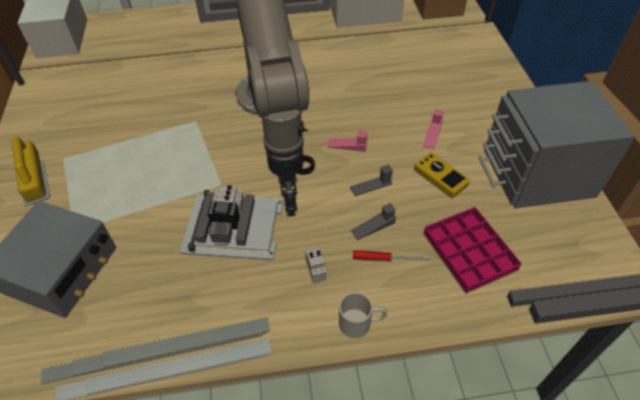

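View pics/side0.png

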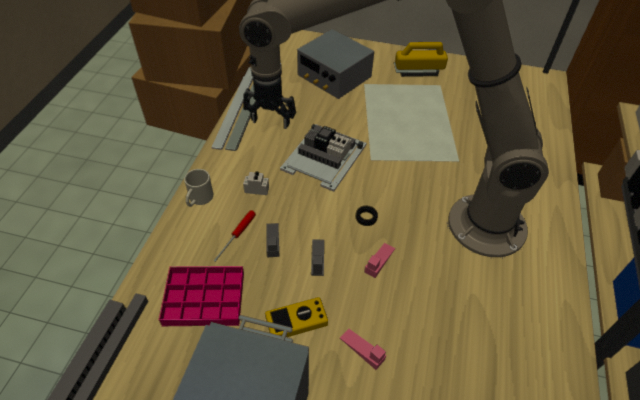

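The two grey candidates, at scene px (372,181) and (375,222), are the packer and the wedge. The pinks at (348,142) and (433,130) are look-alikes. I'll check heights and take one close crop.

Run:
```python
from h import *
z=np.load('scene0.npz');W=z['W'];p=z['p']
s=np.load('side0.npz');Ws=s['W'];ps=s['p']
def top(img,y0,y1,x0,x1,k):return cv2.resize(cv2.cvtColor(img[y0:y1,x0:x1],cv2.COLOR_RGB2BGR),None,fx=k,fy=k,interpolation=2)
a=top(p,155,245,340,410,5);b=top(ps,215,285,255,335,5)
o=np.zeros((450,760,3),np.uint8);o[:450,:350]=a;o[:350,355:755]=b
cv2.imwrite('pics/crop0.png',o)
for nm,W_,p_ in(('scene',W,p),('side',Ws,ps)):
    for xr,yr in (((.55,.85),(.05,.4)),):
        q=p_.astype(int);m=(W_[...,0]>.45)&(W_[...,0]<.9)&(W_[...,1]>.05)&(W_[...,1]<.4)&(W_[...,2]>.002)&(q.max(-1)<125)&(q.max(-1)-q.min(-1)<25)
        n,l,st,ce=cv2.connectedComponentsWithStats(m.astype(np.uint8))
        for i in range(1,n):
            if st[i,4]<120: continue
            P=W_[l==i]; r=cv2.minAreaRect((P[:,:2]*1000).astype(np.float32))
            print(nm,ce[i].round(),st[i,4],r)
            c=P[:,:2].mean(0);ang=np.radians(r[2]); 
            u=np.array([np.cos(ang),np.sin(ang)]) 
            if r[1][0]<r[1][1]: u=np.array([-u[1],u[0]])
            t=(P[:,:2]*1000-r[0])@u
            for b0 in range(-75,75,15):
                k=(t>=b0)&(t<b0+15)
                if k.sum()>3: print(b0,k.sum(),(np.percentile(P[k,2],[20,50,95])*1000).round(1))
```

```text
scene [374. 182.] 481 ((469.6261901855469, 246.13246154785156), (37.309139251708984, 115.5208511352539), 13.290048599243164)
-60 41 [ 6.6  8.3 12.3]
-45 45 [ 7.4  9.6 13.6]
-30 54 [ 5.9  9.5 13.3]
-15 46 [ 7.   8.4 12.7]
0 48 [ 6.7  8.9 12. ]
15 48 [ 6.5  9.3 12.7]
30 125 [13.1 34.9 61.2]
45 74 [16.1 45.6 62.1]
scene [376. 222.] 645 ((611.2503662109375, 222.17593383789062), (41.2056999206543, 118.45001983642578), 18.245107650756836)
-60 55 [3.2 5.3 9.2]
-45 70 [ 6.5  9.2 13.2]
-30 73 [ 9.5 12.  16.5]
-15 67 [12.7 15.8 20.2]
0 78 [15.7 18.1 22.6]
15 81 [19.  22.  26.4]
30 141 [24.6 41.3 61.3]
45 80 [26.  48.8 62. ]
scene [354. 306.] 521 ((869.2764282226562, 116.16830444335938), (48.671783447265625, 73.38697052001953), 11.165109634399414)
-45 64 [28.2 55.9 84.1]
-30 39 [43.  64.7 85.1]
-15 78 [25.1 49.  83. ]
0 97 [24.2 46.9 80.5]
15 128 [23.4 47.5 79.7]
30 115 [27.4 49.7 79.3]
side [253.  33.] 441 ((680.0808715820312, 54.70465850830078), (71.74159240722656, 9.413330078125), 0.15160806477069855)
-45 5 [561.2 566.7 567.8]
-30 83 [541.3 554.3 584.1]
-15 118 [537.1 554.6 586.7]
0 135 [539
[... 540 characters left out ...]
34.2 57.9]
-15 83 [15.8 44.  70.7]
0 66 [17.2 36.6 63.3]
15 51 [13.4 29.2 58.4]
30 18 [14.  25.1 39.7]
side [272. 241.] 352 ((607.0929565429688, 230.74081420898438), (32.756309509277344, 118.86860656738281), 18.54356575012207)
-60 24 [2.8 4.3 7.1]
-45 31 [4.2 5.9 9.2]
-30 37 [ 7.2  9.8 13.7]
-15 35 [10.4 12.5 16.4]
0 8 [14.6 16.8 17.2]
15 15 [18.3 52.5 57.2]
30 53 [49.5 54.5 59.2]
45 149 [13.4 29.1 57.2]
side [317. 255.] 293 ((465.5064697265625, 254.538818359375), (31.593841552734375, 118.72525787353516), 14.294570922851562)
-60 38 [3.5 4.7 7.4]
-45 44 [4.2 6.3 9.9]
-30 41 [3.7 5.6 8.7]
-15 41 [3.9 5.9 9.2]
0 5 [2.3 3.8 8.4]
15 5 [ 3.3  3.8 41.8]
30 37 [52.  55.  58.8]
45 82 [14.4 38.9 57.3]
```

View pics/crop0.png

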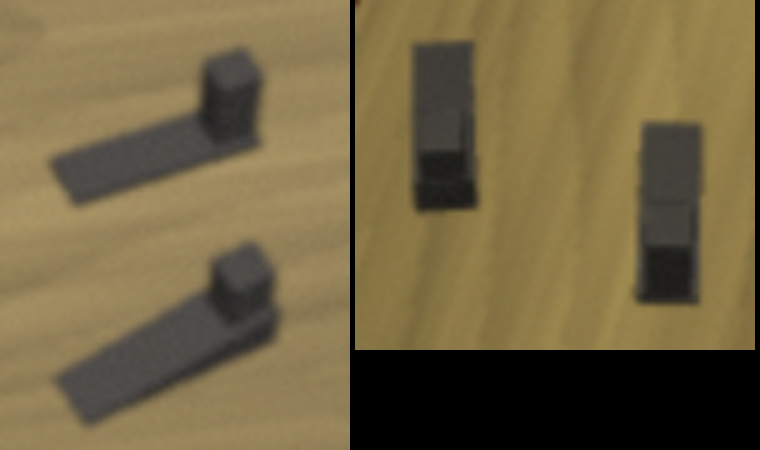

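View pics/wrist0.png

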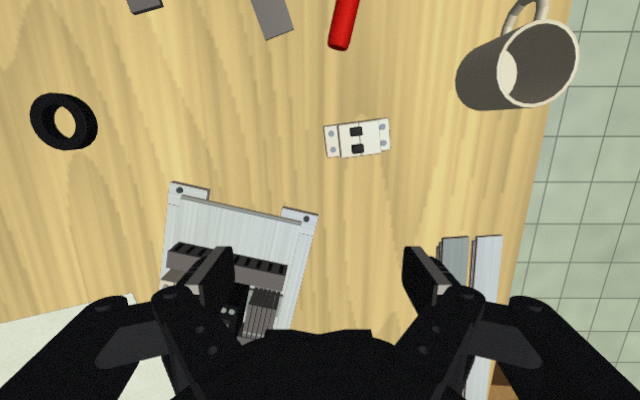

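The lower grey one at scene px (376,222) rises evenly from about 4 to 26 mm, so it is the wedge. The one at (374,182) is flat at about 8 mm, so it is the packer. In the wrist view the lip runs from (185,195) to (310,222), facing +y. Next I'll measure the cradle with an orthographic map.

Run:
```python
from h import *
z=np.load('wrist0.npz');W=z['W'];p=z['p']
x0,x1,y0,y1=.44,.70,.0,.16 
R=2 # px/mm
W_=W.reshape(-1,3);P=p.reshape(-1,3)
g=np.zeros((int((y1-y0)*1000*R),int((x1-x0)*1000*R),3),np.uint8);h=np.zeros(g.shape[:2],np.float32)
for w,c in zip(W_,P):
    if x0<w[0]<x1 and y0<w[1]<y1 and w[2]<.1:
        j=int((w[0]-x0)*1000*R);i=int((y1-w[1])*1000*R)
        cv2.rectangle(g,(j-1,i-1),(j+1,i+1),c[::-1].tolist(),-1);cv2.rectangle(h,(j-1,i-1),(j+1,i+1),float(w[2]*1000),-1)
hv=cv2.applyColorMap(np.clip(h*7,0,255).astype(np.uint8),cv2.COLORMAP_JET)
for im in(g,hv):
  for k in range(0,int((x1-x0)*1000),20): cv2.line(im,(k*R,0),(k*R,6),(0,0,255),1)
cv2.imwrite('pics/ortho.png',np.vstack([g,hv])[:600])
# pts at lip height & rest
for a,b in((9,15),(15,18),(18,23),(23,30)):
    m=(W_[:,2]*1000>a)&(W_[:,2]*1000<b)&(W_[:,0]>x0)&(W_[:,0]<x1)&(W_[:,1]>y0)&(W_[:,1]<y1); print(a,m.sum(),(W_[m].min(0)*1000).round(),(W_[m].max(0)*1000).round())
```

```text
9 27 [684.  66.   9.] [699. 158.  15.]
15 20 [680.  56.  15.] [697. 159.  18.]
18 81 [681.  37.  18.] [700. 160.  23.]
23 70 [680.  57.  23.] [700. 160.  29.]
```

View pics/ortho.png

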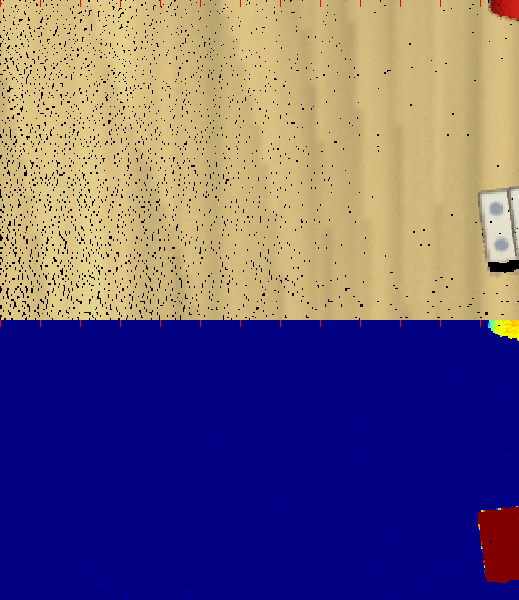

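The map covers the wrong region: it shows only bench, with the breaker at its right edge. I'll index by wrist pixels instead.

Run:
```python
from h import *
z=np.load('wrist0.npz');W=z['W'];p=z['p']
for u,v in((178,190),(207,190),(285,212),(317,217),(190,203),(240,208),(295,221),(240,230),(170,186)): print(u,v,(W[v,u]*1000).round(1),p[v,u])
W_=W[175:260,150:330].reshape(-1,3);W_=W_[np.isfinite(W_[:,0])]*1000
print(np.histogram(W_[:,2],bins=range(-4,60,2)))
```

```text
178 190 [491.5 -17.8  14.2] [67 72 74]
207 190 [527.6 -18.8  10.1] [111 102  96]
285 212 [629.6 -48.8  11.4] [202 209 212]
317 217 [672.6 -56.1  10.9] [198 197 200]
190 203 [508.3 -33.4  21.3] [204 212 206]
240 208 [571.7 -41.1  18.4] [121 116 104]
295 221 [643.5 -58.7  19.4] [138 134 122]
240 230 [570.1 -70.9  20.9] [195 203 199]
170 186 [480.6 -13.   11.9] [199 208 201]
(array([ 352, 5292,  974,   36,   38,   42,  154, 1495,  292,   99,  174,
        494, 4109,  668,   49,   41,   41,   42,   41,   39,   28,   35,
         36,   27,   37,   30,   35,  168,   36,    0,    0]), array([-4, -2,  0,  2,  4,  6,  8, 10, 12, 14, 16, 18, 20, 22, 24, 26, 28,
       30, 32, 34, 36, 38, 40, 42, 44, 46, 48, 50, 52, 54, 56, 58]))
```

Run:
```python
from h import *
z=np.load('wrist0.npz');W=z['W']
P=W[170:330,130:340].reshape(-1,3)*1000;P=P[np.isfinite(P[:,0])]
P=P[(P[:,1]<5)&(P[:,1]>-230)&(P[:,0]>420)&(P[:,0]<720)]
L=P[(P[:,2]>17.5)&(P[:,2]<23.5)];R=P[(P[:,2]>9.5)&(P[:,2]<13.5)]
th=np.radians(-14)
for _ in range(6):
    e=np.array([np.cos(th),np.sin(th)]);  n=np.array([-e[1],e[0]])
    s=L[:,:2]@e;t=L[:,:2]@n; k=t>t.max()-40
    xs=[];ts=[]
    sm=np.median(s[k])
    for b in np.arange(sm-70,sm+70,4):
        q=(s>=b)&(s<b+4)
        if q.sum()>5: xs.append(b+2);ts.append(np.percentile(t[q],98))
    f=np.polyfit(xs,ts,1);th+=np.arctan(f[0])
print('th',np.degrees(th),'front t',np.median(ts),np.std(ts))
e=np.array([np.cos(th),np.sin(th)]);n=np.array([-e[1],e[0]])
s=L[:,:2]@e;t=L[:,:2]@n;T=np.median(ts)
for a in range(0,56,8):
    q=(t<T-a)&(t>T-a-8); print('plate',a,np.percentile(s[q],[1,99]).round(1),q.sum(),np.median(L[q,2]).round(1))
s=R[:,:2]@e;t=R[:,:2]@n
q=t>T-40;print('rest',np.percentile(s[q],[.5,1,99,99.5]).round(1),np.percentile(t[q],[1,98,99.5])-T)
for lo in (True,False):
    m=np.median(s[q]);k=q&((s<m) if lo else (s>m)); print(np.percentile(s[k],[1,99]),np.percentile(t[k],[1,99])-T,np.median(R[k,2]))
print('e',e,'n',n)
```

```text
th -13.485595297985748 front t 92.07471749731232 0.3332306176753768
plate 0 [488.9 645.6] 778 20.8
plate 8 [489.6 645.9] 701 21.2
plate 16 [489.  645.6] 680 21.1
plate 24 [489.5 645.5] 680 21.1
plate 32 [489.1 645.8] 662 21.2
plate 40 [489.2 645.7] 651 21.2
plate 48 [489.6 645.4] 627 21.2
rest [468.2 468.3 666.8 667.2] [-38.9723995   12.75511331  13.11062889]
[468.18182151 618.61028922] [-39.04418907  13.05597683] 11.215788745568862
[621.00004527 667.16334851] [-38.88145766  12.91063444] 11.140490537395825
e [ 0.97242858 -0.23320089] n [0.23320089 0.97242858]
```

Lip middle is at about (573,-44.5) mm, with push direction (-0.233,-0.972). I'll move the camera over the wedge.

```bash
python3 -m jog '[[2,-1,0,-0.05],[5.5,-2.5,0,-0.12],[9.5,-4.2,0,-0.2],[13,-5.8,0,-0.27],[15.5,-7,0,-0.31],[16.5,-7.5,0,-0.32],[16.5,-7.5,0,-0.32],[16.5,-7.5,0,-0.32]]'
cat > wedge.py <<'E'
from h import *
def locate(name='wrist',f=None,box=None):
    c=snap(name,f);W=world(c)*1000;p=c['pixels'].astype(int)
    z0=np.nanmedian(W[...,2][(W[...,2]<4)&(W[...,2]>-6)]);
    g=(p.max(-1)<150)&(p.max(-1)-p.min(-1)<25)
    return c,W,g,z0
E
python3 - <<'E'
from wedge import *
c,W,g,z0=locate('wrist','w1.png')
o=bot.get_obs();print(o['t'],o['eef_pos'],o['tool_rot'],z0)
P=W.reshape(-1,3);G=g.ravel()
m=(P[:,0]>540)&(P[:,0]<690)&(P[:,1]>140)&(P[:,1]<310)&(P[:,2]>z0+2)&(P[:,2]<70)&G
Q=P[m]
print(cv2.minAreaRect(Q[:,:2].astype(np.float32)),m.sum())
B=Q[Q[:,2]>z0+54];print('block top',cv2.minAreaRect(B[:,:2].astype(np.float32)),len(B),np.median(B[:,2]))
A=np.c_[Q[:,:2],np.ones(len(Q))];k=Q[:,2]<z0+28
for _ in range(5):
    co=np.linalg.lstsq(A[k],Q[k,2],rcond=None)[0];k=(abs(A@co-Q[:,2])<2)&(Q[:,2]<z0+30)
print('ramp',co,np.hypot(*co[:2]),k.sum(),np.degrees(np.arctan2(co[1],co[0])))
print(cv2.minAreaRect(Q[k][:,:2].astype(np.float32)))
E
```

```text
t: 0.82
eef_pos: [0.6, 0.1647, 0.2499]
tool_rot: [0.0, 0.585, 0.811, -0.0]
contact_force: [-0.1, -1.0, 0.2]
gripper_width: 1.001
grasp_force: 0.0
0.8667 [0.6006029  0.16315631 0.24989221] [ 4.88469900e-04  5.86314755e-01  8.10083054e-01 -4.63170182e-04] -0.7725681635235571
((609.0133666992188, 223.07151794433594), (34.84336853027344, 117.62154388427734), 19.058961868286133) 2867
block top ((594.125, 265.3462219238281), (25.666175842285156, 26.91691780090332), 18.64586067199707) 675 56.99482043492249
ramp [-0.07462017  0.20679651 14.55968521] 0.21984759870295317 2121 109.84140279082361
((609.0133666992188, 223.07151794433594), (34.84336853027344, 117.62154388427734), 19.058961868286133)
```

View pics/w1.png

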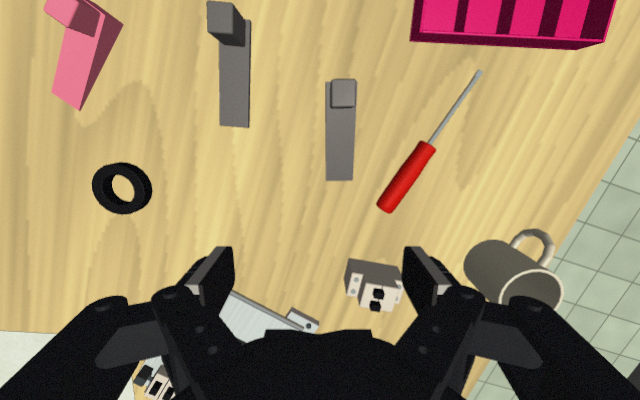

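This shows the wedge at px (340,130), with a fitted slope of 0.2198, so the choice is right. The packer is at (235,70). Block centre is at (594.3,265.3). I'll approach and descend, with the TCP at about 48 mm to keep the fingertips off the wedge's shoulders.

```bash
python3 -m jog '[[1.5,0.5,0.5,-0.012],[4.5,1.3,2,-0.012],[7.5,2.1,5,-0.012],[9,2.5,8,-0.012],[9.7,2.6,11,-0.012],[9.7,2.6,13.5,-0.012],[9.7,2.6,14,-0.012],[9.7,2.6,14,-0.012],[9.7,2.6,14,-0.012]]'
python3 - <<'E'
from wedge import *
c,W,g,z0=locate('scene')
o=bot.get_obs();print(o['t'],o['eef_pos'],o['tool_rot'],2*np.degrees(np.arctan2(o['tool_rot'][2],o['tool_rot'][1])))
c,W,g,z0=locate('wrist','w2.png')
P=W.reshape(-1,3);G=g.ravel()
m=(P[:,0]>540)&(P[:,0]<670)&(P[:,1]>140)&(P[:,1]<310)&(P[:,2]>z0+2)&(P[:,2]<62)&G
Q=P[m];B=Q[Q[:,2]>z0+54];print('block top',cv2.minAreaRect(B[:,:2].astype(np.float32)),len(B),np.median(B[:,2]),z0)
E
```

```text
t: 1.62
eef_pos: [0.5955, 0.2642, 0.1108]
tool_rot: [0.001, 0.581, 0.814, 0.0]
contact_force: [-0.0, 0.8, 0.4]
gripper_width: 1.0
grasp_force: 0.0
1.6667 [0.5959086  0.26465256 0.11168901] [0.00084362 0.58136502 0.81364176 0.00103885] 108.90670970127357
block top ((593.868408203125, 265.89666748046875), (25.98952865600586, 27.9033203125), 18.91889762878418) 1510 57.03472570255347 -0.6986829081644108
```

View pics/w2.png

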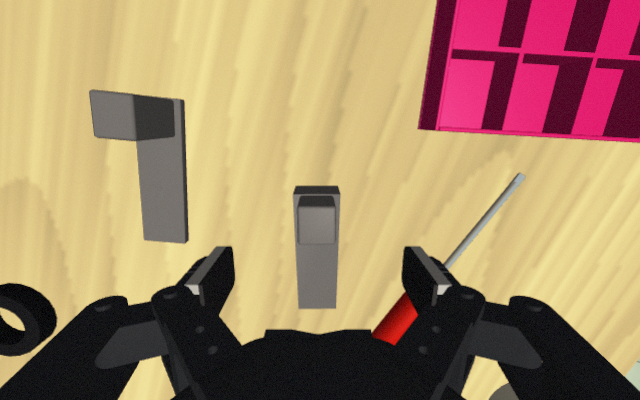

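The block is centred between the fingers at px (317,215). Before descending I'll check the screwdriver's distance from the right finger.

Run:
```python
from wedge import *
W0=np.load('scene0.npz')['W'].reshape(-1,3)*1000
a=np.radians(108.9);ux=np.array([np.cos(a),np.sin(a)]);uy=np.array([np.sin(a),-np.cos(a)])
q=np.c_[(W0[:,:2]-[593.9,265.9])@ux,(W0[:,:2]-[593.9,265.9])@uy,W0[:,2]]
for lo in range(-40,60,10):
    k=(q[:,0]>=lo)&(q[:,0]<lo+10)&(q[:,1]>25)&(q[:,1]<150)&(q[:,2]>6)&(q[:,2]<60)
    if k.sum(): print(lo,k.sum(),q[k,1].min().round(),q[k,2].max().round())
```

```text
-40 12 113.0 19.0
-30 12 70.0 19.0
-20 16 35.0 20.0
-10 11 25.0 19.0
0 2 116.0 7.0
10 6 49.0 8.0
20 7 37.0 9.0
30 3 37.0 7.0
50 104 59.0 42.0
```

```bash
python3 -m jog '[[0.1,-0.1,1,0],[0.2,-0.1,2.5,0],[0.2,-0.1,4,0],[0.2,-0.1,5.2,0],[0.2,-0.1,6,0],[0.2,-0.1,6.3,0],[0.2,-0.1,6.3,0],[0.2,-0.1,6.3,0]]' && python3 -m jog '[[0,0,0,0],[0,0,0,0],[0,0,0,0],[0,0,0,0],[0,0,0,0],[0,0,0,0],[0,0,0,0],[0,0,0,0],[0,0,0,0],[0,0,0,0],[0,0,0,0],[0,0,0,0]]' 1 50
```

```text
t: 2.38
eef_pos: [0.593, 0.267, 0.0474]
tool_rot: [0.0, 0.581, 0.814, 0.0]
contact_force: [-0.1, -0.0, 0.0]
gripper_width: 0.999
grasp_force: 0.0
t: 3.38
eef_pos: [0.5929, 0.2669, 0.0474]
tool_rot: [0.0, 0.581, 0.814, 0.0]
contact_force: [-0.8, -0.9, 5.2]
gripper_width: 0.297
grasp_force: 50.8
```

Gripped: 50 N at 25 mm opening. Now lift 2 cm and carry to a start line in front of the rests, turning +0.566.

```bash
python3 -m jog '[[0,0,-0.4,0],[0,0,-1.2,0],[-0.5,-0.1,-1.8,0.02],[-2,-0.5,-2,0.08],[-4,-1,-2,0.15],[-6.5,-1.6,-2,0.23],[-9,-2.3,-2,0.32],[-11.5,-2.9,-2,0.4],[-13.8,-3.5,-2,0.48],[-15.5,-3.9,-2,0.54],[-16.3,-4.1,-2,0.566],[-16.6,-4.2,-2,0.566],[-16.6,-4.2,-2,0.566],[-16.6,-4.2,-2,0.566]]'
cat > look.py <<'E'
from wedge import *
import sys
c,W,g,z0=locate('wrist',sys.argv[1])
o=bot.get_obs();print(o['t'],o['eef_pos']*1000,2*np.degrees(np.arctan2(o['tool_rot'][2],o['tool_rot'][1])),'grip',o['grasp_force'],o['contact_force'])
for nm in('scene','side'):
    c,W,g,z0=locate(nm);P=W.reshape(-1,3)
    T=o['eef_pos'][:2]*1000;e=np.array([.9724,-.2332]);n=np.array([.2332,.9724]);C=np.array([573.0,-44.5])
    s=(P[:,:2]-C)@e;t=(P[:,:2]-C)@n; tc=(T-C)@n;sc=(T-C)@e
    m=g.ravel()&(abs(s-sc)<35)&(t>max(tc-120,6))&(t<tc-24)&(P[:,2]>z0+2)&(P[:,2]<52)
    s,t,z=s[m],t[m],P[m,2]-z0
    if m.sum()<20: print(nm,'few');continue
    r=cv2.minAreaRect(np.c_[s,t].astype(np.float32)); print(nm,'TCP s,t',sc.round(1),tc.round(1),'rect',r,'tip t',np.percentile(t,1).round(1))
    for b in np.arange(t.min(),t.max(),20):
        k=(t>=b)&(t<b+20)
        if k.sum()>3: print(' t',b.round(),'s',np.percentile(s[k],[3,97]).round(1),'z',np.median(z[k]).round(1))
E
python3 look.py w3.png
```

```text
t: 4.55
eef_pos: [0.6069, 0.0981, 0.067]
tool_rot: [-0.001, 0.784, 0.621, 0.0]
contact_force: [-0.6, 0.2, -1.6]
gripper_width: 0.291
grasp_force: 49.9
4.6 [606.84410791  98.41469072  67.00980676] 76.7793676877001 grip 49.947232604026794 [ 0.41596783 -0.80973823 -0.09102852]
scene TCP s,t -0.4 146.9 rect ((2.8256454467773438, 82.00486755371094), (39.6484489440918, 80.99486541748047), 1.0470218658447266) tip t 43.2
 t 41.0 s [-12.8  21.6] z 24.8
 t 61.0 s [-14.3  21.5] z 29.3
 t 81.0 s [-13.5  21.5] z 33.8
 t 101.0 s [-12.   21.4] z 37.7
 t 121.0 s [-11.2  21. ] z 39.9
side TCP s,t -0.4 146.9 rect ((-14.969337463378906, 83.68282318115234), (37.988975524902344, 68.292724609375), 30.11688995361328) tip t 45.4
 t 45.0 s [-18.3  10.4] z 23.0
 t 65.0 s [-18.5  13.7] z 28.6
 t 85.0 s [-19.9 -15.6] z 26.8
 t 105.0 s [-20.6 -15.8] z 29.3
```

View pics/w3.png

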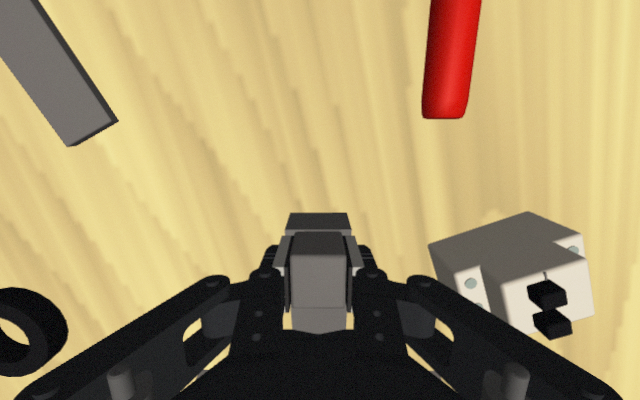

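The wedge is aligned at px (318,270), its heading is right, and the tip is about 43 mm before the lip. Lower it, then push to just before touching.

```bash
python3 -m jog '[[0,0,0.5,0],[0,0,1.2,0],[0,0,1.7,0],[0,0,1.95,0],[0,0,2.0,0],[0,0,2.0,0],[0,0,2.0,0]]' && python3 -m jog '[[-0.5,0,0,0],[-1.3,0,0,0],[-2.3,0,0,0],[-3.3,0,0,0],[-4.3,0,0,0],[-5.3,0,0,0],[-6.2,0,0,0],[-6.8,0,0,0],[-7.2,0,0,0],[-7.4,0,0,0],[-7.4,0,0,0],[-7.4,0,0,0]]'
cat > lift.py <<'E'
from h import *
o=bot.get_obs();e=np.array([.9724,-.2332]);n=np.array([.2332,.9724]);C=np.array([573.0,-44.5])
d=o['eef_pos'][:2]*1000-C;print(o['t'],o['eef_pos']*1000,'s,t',d@e,d@n,'F',o['contact_force'],o['contact_force'][:2]@n,'grip',o['grasp_force'])
for nm in('scene','side'):
    W0=np.load(nm+'0.npz')['W']*1000;W=np.mean([world(snap(nm)) for _ in range(3)],0)*1000
    s=(W0[...,:2]-C)@e;t=(W0[...,:2]-C)@n
    for a,b in((-15,0),(-40,-15),(-100,-60),(-140,-100)):
      m=(abs(s)<78)&(t>a)&(t<b)&(W0[...,2]>17)&(W0[...,2]<25)&(W[...,2]<40)
      print(nm,a,m.sum(),np.nanmedian(W[m][:,2]-W0[m][:,2]).round(2))
E
python3 lift.py
```

```text
t: 5.28
eef_pos: [0.6064, 0.0964, 0.0473]
tool_rot: [-0.001, 0.785, 0.62, -0.001]
contact_force: [-4.7, -0.3, 8.5]
gripper_width: 0.295
grasp_force: 51.1
t: 6.28
eef_pos: [0.5899, 0.0223, 0.0473]
tool_rot: [0.0, 0.785, 0.619, 0.0]
contact_force: [-0.3, 1.7, 6.9]
gripper_width: 0.293
grasp_force: 50.8
6.2833 [589.89774527  22.32017269  47.34650034] s,t 0.8489032325968076 68.91649012074406 F [-0.30703277  1.67022738  6.94334713] 1.5525290635989812 grip 50.835853815078735
scene -15 216 0.82
scene -40 353 0.71
scene -100 67 0.91
scene -140 13 1.87
side -15 41 -0.36
side -40 89 -1.3
side -100 20 2.48
side -140 18 0.73
```

```bash
sed -i "s#W0=np.load(nm+'0.npz')\['W'\]\*1000#W0=np.load(nm+'R.npy')*1000#; s/range(3)/range(5)/" lift.py
python3 -c "
from h import *
for nm in('scene','side'): np.save(nm+'R.npy',np.mean([world(snap(nm)) for _ in range(6)],0))"
python3 -m jog '[[-0.1,0,0,0],[-0.2,0,0,0],[-0.3,0,0,0],[-0.4,0,0,0],[-0.4,0,0,0],[-0.4,0,0,0]]'
python3 -m jog '[[-0.1,0,0,0],[-0.3,0,0,0],[-0.5,0,0,0],[-0.7,0,0,0],[-0.8,0,0,0],[-0.9,0,0,0],[-0.9,0,0,0],[-0.9,0,0,0]]'; python3 lift.py
python3 -m jog '[[-0.1,0,0,0],[-0.3,0,0,0],[-0.5,0,0,0],[-0.6,0,0,0],[-0.6,0,0,0],[-0.6,0,0,0]]'; python3 lift.py
```

```text
t: 7.68
eef_pos: [0.5892, 0.0195, 0.0474]
tool_rot: [0.0, 0.785, 0.619, 0.001]
contact_force: [1.0, 3.7, 4.5]
gripper_width: 0.296
grasp_force: 50.8
t: 8.35
eef_pos: [0.5877, 0.0132, 0.0474]
tool_rot: [-0.0, 0.784, 0.62, 0.002]
contact_force: [2.1, 9.5, 3.6]
gripper_width: 0.292
grasp_force: 50.6
8.35 [587.74451881  13.18976306  47.43520888] s,t 0.8843173479529085 59.53594739145649 F [2.09510184 9.54971008 3.63132661] 9.774715832807876 grip 50.573875308036804
scene -15 253 1.32
scene -40 403 1.11
scene -100 64 1.1
scene -140 17 1.32
side -15 60 1.18
side -40 92 1.06
side -100 18 0.11
side -140 20 -0.04
t: 9.35
eef_pos: [0.5863, 0.0072, 0.0474]
tool_rot: [-0.0, 0.785, 0.62, 0.002]
contact_force: [2.3, 8.3, 3.6]
gripper_width: 0.297
grasp_force: 50.6
9.35 [586.31389818   7.19745298  47.41000684] s,t 0.8905885584379369 53.37540433447978 F [2.34359248 8.2859085  3.59868148] 8.603743186343968 grip 50.574177503585815
scene -15 255 2.72
scene -40 402 2.35
scene -100 62 1.25
scene -140 17 1.53
side -15 54 2.73
side -40 87 1.99
side -100 18 0.37
side -140 20 0.23
```

The wedge is lifting the lip: 2.7 mm so far, at the expected slope. About 10 mm more.

```bash
python3 -m jog '[[-0.1,0,0,0],[-0.3,0,0,0],[-0.5,0,0,0],[-0.7,0,0,0],[-0.85,0,0,0],[-0.95,0,0,0],[-1.0,0,0,0],[-1.0,0,0,0],[-1.0,0,0,0],[-1.0,0,0,0]]'; python3 lift.py; python3 -c "
from h import *
c=snap('scene')['pixels'][150:290,160:440];cv2.imwrite('pics/end.png',cv2.cvtColor(cv2.resize(c,None,fx=2.8,fy=2.8,interpolation=2),cv2.COLOR_RGB2BGR))"
```

```text
t: 10.68
eef_pos: [0.584, -0.0024, 0.0474]
tool_rot: [-0.0, 0.784, 0.62, 0.002]
contact_force: [3.4, 8.5, 3.0]
gripper_width: 0.304
grasp_force: 50.6
10.6833 [583.98164794  -2.41667473  47.40301326] s,t 0.8647230016159693 43.48274578740836 F [3.35445263 8.47398109 3.01291032] 9.022357562248418 grip 50.59456765651703
scene -15 252 4.76
scene -40 402 4.25
scene -100 60 2.32
scene -140 16 2.99
side -15 58 4.23
side -40 93 3.96
side -100 18 1.66
side -140 19 2.1
```

View pics/end.png

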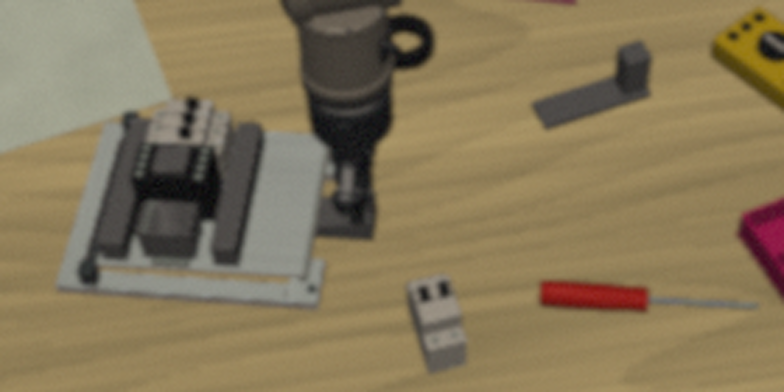

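The wedge is under the lip at crop px (345,220) with the gripper clear of the plate. The lip is up by about 4.7 to 5 mm, and the packer and breaker are untouched. Handing in.

```bash
python3 -c "
from station import bot
print(bot.hand_in())"
```

```text
the job is handed in; nothing more can be done
None
```

The wedge is pushed in under the lip, still gripped by its block, and holds the lip about 5 mm off the rests (cameras: 4.2 to 4.8 mm just behind it; calculated from wedge travel: 4.8 mm); the job was handed in after about 11 s of the 35 s allowed.

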